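Chock the steel tube on the ramp, then swing its gate open

ROBOT

A 6-joint arm with a two-finger parallel gripper is mounted at the origin on the work surface. World frame = base frame: x ahead of the robot, y to its left, z up, the work surface at z = 0. Lengths are in m, angles in rad, forces in N, time in s.
With the tool pointing down it reaches from about 0.35 to 0.85 m from the base axis. Payload 8.1 kg.
Tool frame: the origin (TCP) lies at the very end of the fingers, on their centre line; the grasp point (between the pads) lies 19 mm behind it (grasp_offset is the distance from the TCP to the grasp point, in m); z points along the fingers, y is the direction in which the jaws open and shut (so a half turn about z gives the same grasp; the last joint's range is limited). The gripper opens to 93 mm and grips with 3 to 60 N. Pads are 15 mm wide; open, the fingers measure 128 mm over their backs; the gripper's body (75 mm by 188 mm) begins 65 mm behind the grasp point.
Start: joints at [1.027, 0.13, 1.488, -0, 1.523, -0.085], TCP at [0.266, 0.538, 0.219] pointing down, gripper open.
Joint ranges: [-2.96, 2.96], [-0.89, 2.26], [0.02, 2.5], [-1.34, 4.48], [0, 2.73], [-2.66, 2.66]. Speed limits (rad/s): [2.39, 2.39, 2.79, 3.14, 3.14, 3.14].

INTERFACE

Orientations are given as a rotation vector (axis times angle).
In Python, from plant import read_state, read_camera, close_job, search_frame, masks_of, grasp_offset gives the robot as it stands.
- The arm moves only by the tool drive_tool, never from a script. Its argument "plan" is a list of rows, each an object with "claw": the closure, from 0 (fully open) to 1 (shut); "linear": the shift along the tool's x, y, z in cm, a list of three; "angular": the turn, a rotation vector about the tool's x, y, z in degrees, a list of three. In form: [{"claw": claw, "linear": [tx, ty, tz], "angular": [ax, ay, az]}, ...]. A call has 1 to 12 rows; each row shifts and turns the commanded pose from where the row before left it, along the tool's axes as they then stand; what a row does not reach is not made up. A row lasts 1/8 s, in which the tool goes at most 62.5 mm and 10.7 degrees, less where a joint would pass 70% of its speed; a pose out of reach is approached as far as the arm can. A call is refused whole if a number of a shift passes 6.25 or a number of a turn 10.7, either way. A call with a gripper value outside its range is refused whole. The fingers move at their own pace and stop on an object; "newtons" is the grip in N (left out, the last holds). Time passes only in rows, so rows that do not move let the fingers close. It gives the time, the measured TCP pose, the force and the opening at its end, in the units of the state.
- read_state(): the state, without advancing time (a new reading comes with each control period).
- read_camera(name): name is "side" or "top" or "wrist"; returns a dict with "pixels" (384x512x3 uint8, red, green, blue), "K" (3x3 intrinsics, pixels), "xyz" and "attitude" of the camera in the world. Camera axes: x right, y up, looking along -z (the intrinsics and any distortion apply to the point x, -y, -z); pixel columns grow to the right and rows downward; lengths in m; the calibration is good to about 2 mm. A picture is of the moment at which its call begins. There is no depth.
- close_job(): hands the job in, once; it reports no verdict.
Trained networks look in a picture, given as the dict that the camera call returned (one of the last four; its "shot" number tells which), for a name from the list of things; names that differ only in an ending like _2 or _b are one class to them, and where a whole thing is asked for, a point or a joint stands for the part that bears it (a point fixed in the world has none). Each returns a list of dicts, best first, with "p" (0 to 1); they miss things now and then, are a little off and sometimes report something else, mostly with a low value. They report only what shows in the picture. A call takes as long as a camera call. They do not tell look-alikes from the thing itself.
- search_frame(picture, label): "at" ([x, y, z] in m, in world coordinates, good to about 4 mm: the middle of the surface that is visible of it).
- masks_of(picture, label): "mask" (384x512 bool, what is visible of it).
The state is a dict: "t": time; "q": joint angles; "dq": joint speeds; "joint_torque": joint torques, N m; "tool_pos": TCP position; "orientation": TCP orientation; "force": force on the tool from outside, world axes, zero at the start; "wrist_torque": the same for the moment, N m; "opening": finger opening in m.
Only numpy, scipy, OpenCV 4.12 (cv2) and the standard library are available. Lean on these libraries where they do the work, as an engineer would, in place of code of your own. Each camera call takes 0.05 s, during which the arm holds its last target.

TASK

The steel tube lying on the sloping board is held back only by the bar gate, and the gate has to be opened so that the tube can be lifted off later. Fetch the grey wedge chock, set it on the board below the gate with its sloping nose uphill and push it under the bar until it is snug against the middle of the tube; only then pull the free end of the gate past its sprung roller catch and let it swing wide open down the slope. The tube must stay where it lies, resting against the chock, and everything else must be left alone.

Things in the scene. Friction and masses are not known exactly. Their poses are not given: they have to be found in the camera images.
- ramp: Fixed sloping wooden board, 330 mm wide. Origin on the table below the tube's resting line; x uphill (level), y left when looking uphill, z up. Its top face is 42 mm above the table at the origin, slopes 8 degrees (rises 0.1405 m per m of x), and runs from x = -178 mm (low edge) to +105, y = -193 to +137. The tube rests at x = -4, y = 0 +/- 12 mm.
- gate (a joint): Angle of the bar gate about its hinge: 0 shut (bar across the slope, touching the tube's downhill side), growing as the free end swings downhill; stop at 1.75 rad, pointing downhill at 1.57. A sprung roller at the bar's tip holds it shut: about 5 N downhill at gate_end pulls it through, free after about 0.05 rad; then it turns easily and tends to swing on by its own weight.
- gate_end (a point): Middle of the steel gate bar's section near its free end, 217 mm from the hinge; moves with the gate. x across the bar (uphill when shut), y along it towards the hinge, z out of the board. The bar is 12 mm thick, ends 262 mm from the hinge, and its underside is 28 and its top 42 mm above the board. On its uphill side here, beyond the tube's end, there is free space for fingers.
- gate_hinge (a point): Point on the gate's hinge axis (its z axis) at the bar's mid height, 35 mm above the board. The hinge post is 50 mm tall. At the other end, just beyond the bar's tip and a little downhill, stands the catch block, 30 by 22 mm and 46 mm tall, at x = -47, y = -178 mm of the ramp.
- roller_center (a point): Centre of the steel tube: a closed cylinder, 64 mm in diameter and 100 mm long, about 0.7 kg, free to roll. Its y axis is the tube's axis, lying across the slope.
- chock_center (a point): Centre of the grey rubber wedge chock, 90 mm long (x), 56 wide (y), 22 high (z), 11 mm above its underside; about 0.2 kg; starts flat on the table. +x points to the nose: top flat from x = -45 to +21 mm, then down at 40 degrees, with two dark ribs across, to a 2 mm edge at +45. The back is upright. When snug, the tube's centre is about 57 mm ahead of this point along x.
- pad: Bystander: flat grey rubber block, 58 by 58 by 22 mm, square edges and no slope. Origin under its centre.
- burner: Bystander: round cast burner head, 68 mm in diameter, 40 mm tall. Origin under its centre.
- collar: Bystander: steel ring, 70 mm in diameter, 25 mm tall. Origin under its centre.
- meter: Bystander: yellow handheld meter lying flat, 150 by 75 by 36 mm. Origin under its centre.
- tin: Bystander: upright metal tin, 70 mm in diameter, 90 mm tall. Origin under its centre.
- fitting: Bystander: upright brass fitting, 32 mm in diameter, 46 mm tall. Origin under its centre.
Things that resemble listed ones, but are neither listed nor needed, are in the scene too. What is shaped like the part that bears roller_center but turquoise is not meant.

How it is judged:
By the outcome, as a careful person would: the job done as asked, in the order asked, and still so for the second after the job is handed in, with the robot touching nothing.
It also fails if it takes over 54 s, if anything falls off the work surface, if the arm or the gripper's body presses on something with over 40 N, if the wrist force passes 120 N, or if a joint passes its speed limit or range.

## Working session

There is one attempt and no reset: what is moved stays moved. The work goes in short steps, Python scripts to look and compute and a tool call to move; the robot and the scene stay as the last step left them, time stands still between calls to the robot, and variables do not carry over. Pictures are saved under pics/ and viewed, and the job is handed in when it is done.

Besides the shell and the picture viewer there is one more tool, called after "Request:" as name(argument=value, ...), one argument or row to a line, values as JSON. drive_tool: Moves the arm, as the interface text tells. Its arguments: {"type":"object","properties":{"plan":{"type":"array"},"newtons":{"type":"number"}},"required":["plan"]}

```bash
ls; mkdir -p pics; python3 - <<'E'
from plant import *
import cv2
print(read_state())
for n in ["side","top","wrist"]:
    p=read_camera(n); cv2.imwrite(f"pics/a_{n}.png",p["pixels"][:,:,::-1]); print(n,p["K"],p["xyz"],p["attitude"],[k for k in p])
    if n!="wrist":
        for l in ["ramp","gate","gate_end","gate_hinge","roller_center","chock_center","pad","burner","collar","meter","tin","fitting"]:
            print(n,l,[(d["at"],round(d["p"],2)) for d in search_frame(p,l)][:4])
E
```

```text
pics
{'t': 0.0, 'q': array([ 1.02662274e+00,  1.31173193e-01,  1.48923569e+00, -7.78254182e-07,
        1.52298289e+00, -8.53888876e-02]), 'dq': array([-0.00067283, -0.00223756, -0.00271658,  0.00273626, -0.00031443,
       -0.00091677]), 'joint_torque': array([-1.24819013e-03, -5.59841645e+01, -4.91765463e+01,  7.67991808e-02,
        3.53912765e-02, -1.72314358e-04]), 'tool_pos': array([0.26540527, 0.53749775, 0.21760419]), 'orientation': array([-7.14226856e-01, -3.05875502e+00,  2.68707717e-03]), 'force': array([ 0.45670952,  0.33679651, -0.90495785]), 'wrist_torque': array([ 0.01045392, -0.03264729, -0.02227767]), 'opening': 0.0928542052825036}
side [[396.84384102   0.         259.4590511 ]
 [  0.         396.84384102 189.13104023]
 [  0.           0.           1.        ]] [ 0.26204078 -0.70130568  0.8909482 ] [ 0.74849185 -0.08532    -0.2651449 ] ['pixels', 'K', 'xyz', 'attitude', 'shot']
side ramp [([0.5563, -0.0411, 0.0344], 0.58)]
side gate [([0.5629, -0.0086, 0.0771], 0.66)]
side gate_end [([0.5646, -0.0079, 0.085], 0.97), ([0.3157, -0.2859, 0.0306], 0.45), ([0.7032, 0.2955
[... 1119 characters left out ...]
nge [([0.5608, 0.0041, 0.0794], 0.8)]
top roller_center [([0.5886, 0.0342, 0.1031], 0.89), ([0.2105, 0.3006, 0.0578], 0.76)]
top chock_center [([0.4369, 0.3584, 0.0208], 0.71)]
top pad [([0.5747, -0.3528, 0.0206], 0.78)]
top burner [([0.5772, 0.3497, 0.0371], 0.66)]
top collar [([0.5764, 0.3539, 0.0381], 0.55), ([0.4434, -0.3913, 0.0268], 0.54)]
top meter [([0.3129, -0.2704, 0.0348], 0.76)]
top tin [([0.7028, 0.3088, 0.0948], 0.91)]
top fitting []
wrist [[328.12360146   0.         251.38629135]
 [  0.         328.12360146 195.61837742]
 [  0.           0.           1.        ]] [0.19740578 0.57184472 0.38560109] [-0.24720035 -0.15385832  1.10376119] ['pixels', 'K', 'xyz', 'attitude', 'shot']
```

View pics/a_side.png

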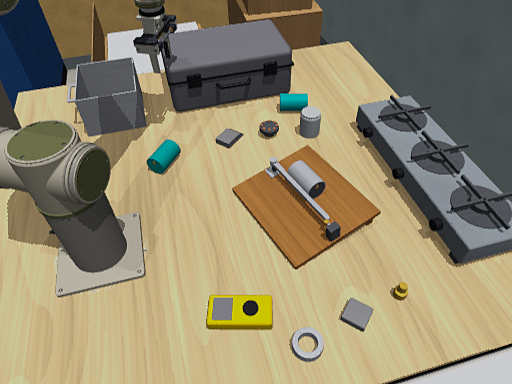

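View pics/a_top.png

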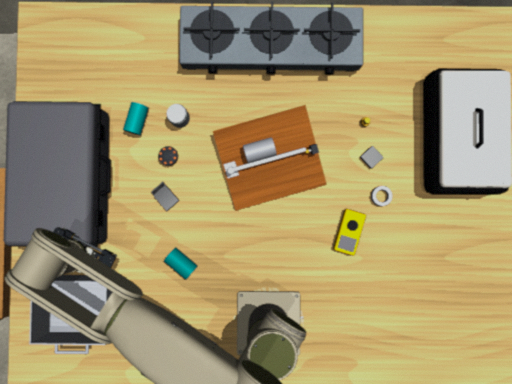

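View pics/a_wrist.png

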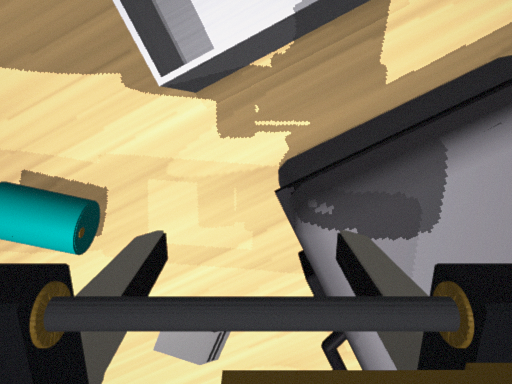

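```bash
cat > h.py <<'E'
from plant import *
import numpy as np, cv2
from scipy.spatial.transform import Rotation as R
def proj(p,X):
    X=np.atleast_2d(X); c=(X-p["xyz"])@R.from_rotvec(p["attitude"]).as_matrix()
    c=c*[1,-1,-1]; u=c@np.array(p["K"]).T; return u[:,:2]/u[:,2:]
def toplane(p,uv,z):
    uv=np.atleast_2d(uv); K=np.array(p["K"])
    d=np.c_[uv,np.ones(len(uv))]@np.linalg.inv(K).T*[1,-1,-1]
    d=d@R.from_rotvec(p["attitude"]).as_matrix().T
    t=(z-p["xyz"][2])/d[:,2]; return p["xyz"]+d*t[:,None]
def crop(p,name,c,r,s):
    im=p["pixels"][:,:,::-1][c[1]-r[1]:c[1]+r[1],c[0]-r[0]:c[0]+r[0]]
    cv2.imwrite(name,cv2.resize(im,None,fx=s,fy=s,interpolation=cv2.INTER_CUBIC))
def rampT(x,y,a):  # level frame
    return R.from_euler('z',a).as_matrix(), np.array([x,y,0])
E
python3 - <<'E'
from h import *
import pickle
P={n:read_camera(n) for n in ["side","top","wrist"]}
pickle.dump(P,open("P.pkl","wb"))
crop(P["top"],"pics/b_top.png",(270,158),(65,60),6)
crop(P["top"],"pics/b_topc.png",(165,195),(30,25),12)
crop(P["side"],"pics/b_side.png",(306,206),(80,62),5)
crop(P["side"],"pics/b_sidec.png",(230,138),(30,25),12)
for n in ["top","side","wrist"]:
  for d in masks_of(P[n],"chock_center")[:2]:
    m=d["mask"].astype(np.uint8); c=cv2.findContours(m,0,1)[0]; c=max(c,key=cv2.contourArea)
    print(n,d["p"],m.sum(),cv2.minAreaRect(c))
E
```

```text
top 0.64 407 ((164.57647705078125, 196.0059051513672), (25.489330291748047, 16.48671531677246), 49.39870071411133)
side 0.54 335 ((228.00003051757812, 137.50001525878906), (16.26345443725586, 23.334524154663086), 45.0)
wrist 0.57 1874 ((191.0, 348.0), (32.0, 76.0), 90.0)
```

View pics/b_top.png

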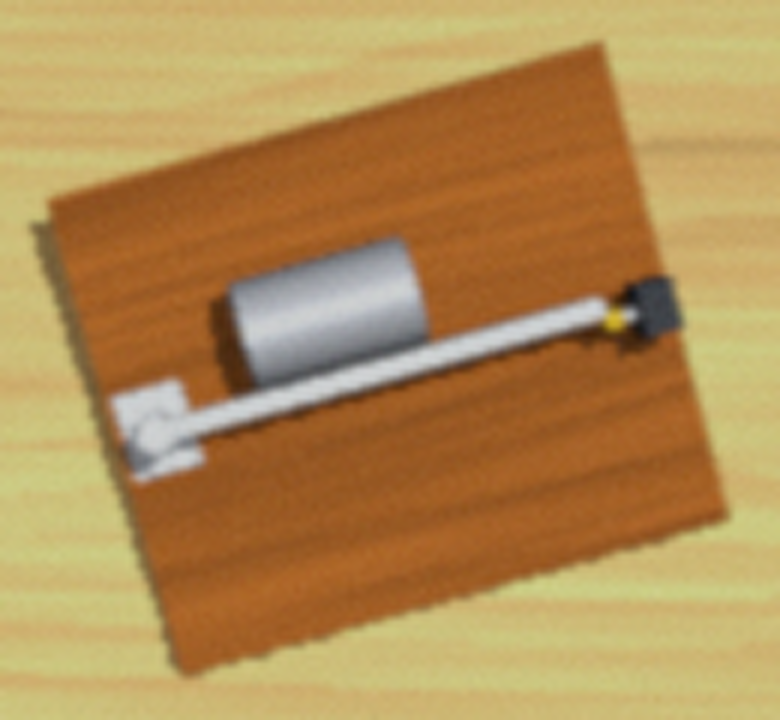

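View pics/b_topc.png

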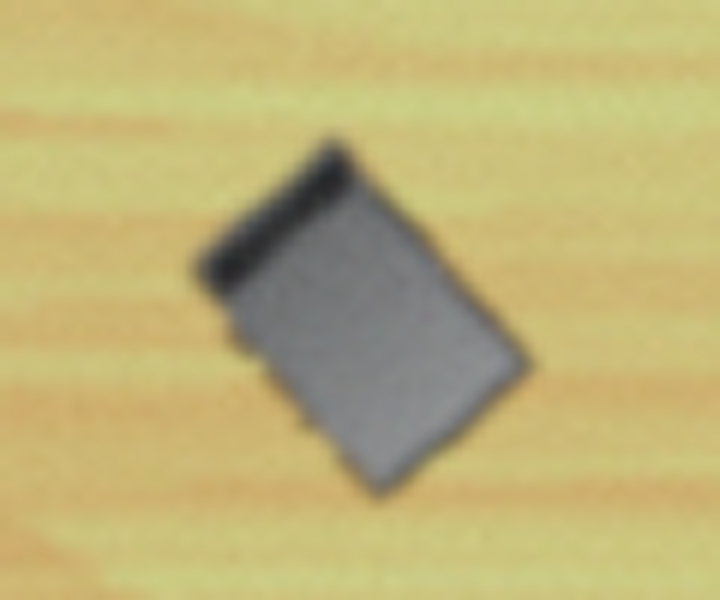

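View pics/b_side.png

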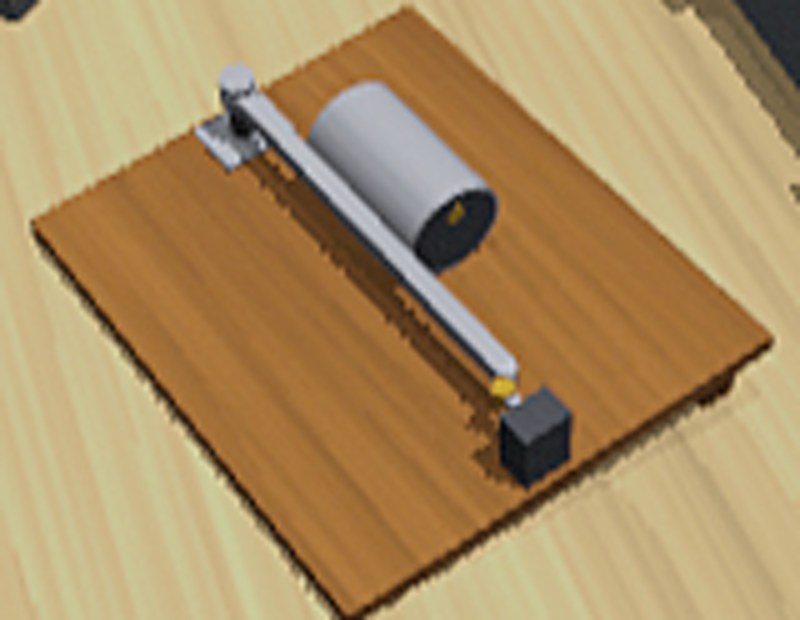

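View pics/b_sidec.png

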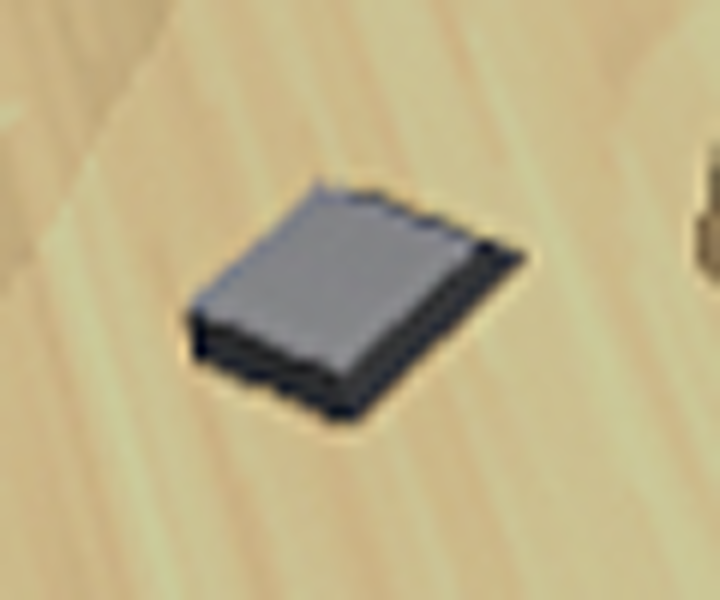

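```bash
cat >> h.py <<'E'
def topz(x): return 0.042+0.1405*x
def ramp_pts(pose,X):  # X in ramp level frame
    Rm=R.from_euler('z',pose[2]).as_matrix(); return np.atleast_2d(X)@Rm.T+[pose[0],pose[1],0]
E
python3 - <<'E'
from h import *
import pickle
from scipy.optimize import least_squares
P=pickle.load(open("P.pkl","rb"))
un=lambda a,o,s:(np.array(a)+.5)/s-.5+o
corn=np.array([[x,y,topz(x)] for x,y in [(.105,.137),(.105,-.193),(-.178,-.193),(-.178,.137)]])
T=un([(50,203),(602,43),(728,518),(183,675)],[205,98],6)
S=un([(408,8),(772,343),(347,615),(35,222)],[226,144],5)
def f(q,w): 
    X=ramp_pts(q,corn); a=(proj(P["top"],X)-T).ravel(); b=(proj(P["side"],X)-S).ravel()
    return {"t":a,"s":b,"b":np.r_[a,b]}[w]
for w in "tsb":
    r=least_squares(f,[.59,.03,.2],args=(w,)); print(w,r.x,np.round(r.fun,1))
q=r.x
# chock
Tc=un([(335,140),(200,270),(380,497),(532,362)],[135,170],12)
print("top corners noseR,noseL,backL,backR guesses", toplane(P["top"],Tc[:2],.002),toplane(P["top"],Tc[2:],.022))
Sc=un([(525,255),(345,422),(190,312),(320,185),(475,240),(345,372)],[200,113],12)
print(toplane(P["side"],Sc,.022).round(4)); print(toplane(P["side"],Sc,.0).round(4))
cc=np.array([[.045,-.028,-.009],[.045,.028,-.009],[-.045,.028,.011],[-.045,-.028,.011]])
def g(c): return (proj(P["top"],ramp_pts(c,cc)+[0,0,.011])-Tc).ravel()
r=least_squares(g,[.43,.35,.8]); print("chock",r.x,r.fun.round(1))
print(np.c_[proj(P["side"],ramp_pts(r.x,cc)+[0,0,.011]),Sc[:4]])
E
```

```text
t [0.59644967 0.03638884 0.28797969] [-0.9 -0.7  0.1 -0.4  0.6  0.6  0.1  0.5]
s [0.59555071 0.03582985 0.2828074 ] [ 0.8 -0.7  0.7 -0.9 -0.4  1.  -1.1 -0.2]
b [0.59592884 0.03616586 0.28509066] [-0.7 -0.7  0.3 -0.1  0.6  0.9  0.   0.6  0.7 -0.8  0.8 -1.1 -0.1  0.9
 -1.  -0.1]
top corners noseR,noseL,backL,backR guesses [[0.48737486 0.37381234 0.002     ]
 [0.44902391 0.41252844 0.002     ]] [[0.38344745 0.35539579 0.022     ]
 [0.42272954 0.31225655 0.022     ]]
[[0.4813 0.3513 0.022 ]
 [0.4159 0.295  0.022 ]
 [0.3839 0.3541 0.022 ]
 [0.4317 0.3999 0.022 ]
 [0.4692 0.3621 0.022 ]
 [0.4205 0.3158 0.022 ]]
[[0.4869 0.3779 0.    ]
 [0.4198 0.3202 0.    ]
 [0.387  0.3808 0.    ]
 [0.436  0.4277 0.    ]
 [0.4744 0.389  0.    ]
 [0.4246 0.3415 0.    ]]
chock [0.43565145 0.36350934 0.74458429] [ 0.1 -0.1 -0.6 -0.2  0.5 -0.  -0.1  0.3]
[[243.79852115 134.08389424 243.29166667 133.79166667]
 [230.7179306  129.01689233 228.29166667 147.70833333]
 [215.30584752 138.64614744 215.375      138.54166667]
 [228.79664723 144.11483767 226.20833333 127.95833333]]
```

```bash
cat >> h.py <<'E'
RAMP=np.array([0.596,0.0362,0.285])
def info(target=None,Rt=None):
    s=read_state(); Rc=R.from_rotvec(s["orientation"])
    print("t",round(s["t"],2),"tcp",s["tool_pos"].round(4),"open",round(s["opening"],4),"F",s["force"].round(1),"q",s["q"].round(2))
    if Rt is not None: print("turn(tool) deg",np.degrees((Rc.inv()*Rt).as_rotvec()).round(2))
    if target is not None:
        d=np.array(target)-s["tool_pos"]; print("shift cm in current tool axes",(Rc.inv().apply(d)*100).round(2))
        if Rt is not None: print("shift cm in turned tool axes",(Rt.inv().apply(d)*100).round(2))
    return s,Rc
def toolR(xdir,tilt=0):
    # tool z down, tool x horizontal direction at yaw xdir ; tilt: pitched so that x climbs by tilt
    z=np.array([0,0,-1.]); x=np.array([np.cos(xdir),np.sin(xdir),0]); 
    x2=np.cos(tilt)*x+np.sin(tilt)*np.array([0,0,1]); z2=-(np.cos(tilt)*np.array([0,0,1])-np.sin(tilt)*x)
    y2=np.cross(z2,x2); return R.from_matrix(np.c_[x2,y2,z2])
E
python3 - <<'E'
from h import *
s=read_state();print(R.from_rotvec(s["orientation"]).as_matrix().round(3))
yaw=.745
g=[.4356-.02*np.cos(yaw),.3635-.02*np.sin(yaw),.15]
for a in (yaw,yaw+np.pi): info(g,toolR(a))
for a in (.285,.285+np.pi): info(None,toolR(a,.1396 if a<1 else -.1396))
E
```

```text
[[-0.897  0.443  0.   ]
 [ 0.443  0.897  0.   ]
 [-0.     0.    -1.   ]]
t 1.65 tcp [0.2657 0.538  0.2187] open 0.0927 F [-0.  -0.1  0.3] q [ 1.03  0.13  1.49 -0.    1.52 -0.09]
turn(tool) deg [  0.    -0.   111.03]
shift cm in current tool axes [-22.24  -9.99   6.87]
shift cm in turned tool axes [-1.34 24.35  6.87]
t 1.65 tcp [0.2657 0.538  0.2187] open 0.0927 F [-0.  -0.1  0.3] q [ 1.03  0.13  1.49 -0.    1.52 -0.09]
turn(tool) deg [  0.     0.   -68.97]
shift cm in current tool axes [-22.24  -9.99   6.87]
shift cm in turned tool axes [  1.34 -24.35   6.87]
t 1.65 tcp [0.2657 0.538  0.2187] open 0.0927 F [-0.  -0.1  0.3] q [ 1.03  0.13  1.49 -0.    1.52 -0.09]
turn(tool) deg [ -9.58   3.74 137.11]
t 1.65 tcp [0.2657 0.538  0.2187] open 0.0927 F [-0.  -0.1  0.3] q [ 1.03  0.13  1.49 -0.    1.52 -0.09]
turn(tool) deg [ -2.97  -7.62 -42.54]
```

Request:
drive_tool(
  plan=[
    {"claw":0,"linear":[-4.45,-2,0],"angular":[0,0,0]},
    {"claw":0,"linear":[-4.45,-2,0],"angular":[0,0,0]},
    {"claw":0,"linear":[-4.45,-2,0],"angular":[0,0,0]},
    {"claw":0,"linear":[-4.45,-2,0],"angular":[0,0,0]},
    {"claw":0,"linear":[-4.45,-2,0],"angular":[0,0,0]},
    {"claw":0,"linear":[0,0,1],"angular":[0,0,-9.85]},
    {"claw":0,"linear":[0,0,1],"angular":[0,0,-9.85]},
    {"claw":0,"linear":[0,0,1],"angular":[0,0,-9.85]},
    {"claw":0,"linear":[0,0,1],"angular":[0,0,-9.85]},
    {"claw":0,"linear":[0,0,1],"angular":[0,0,-9.85]},
    {"claw":0,"linear":[0,0,1],"angular":[0,0,-9.85]},
    {"claw":0,"linear":[0,0,0.8],"angular":[0,0,-9.85]},
  ],
)

```text
t: 3.15
tool_pos: [0.4208, 0.3497, 0.1502]
orientation: [1.151, -2.923, 0.0]
force: [1.0, 0.1, -1.2]
opening: 0.0927
```

```bash
python3 - <<'E'
from h import *
import pickle
yaw=.745
info([.4356-.02*np.cos(yaw),.3635-.02*np.sin(yaw),.15],toolR(yaw+np.pi))
p=read_camera("wrist"); pickle.dump(p,open("w1.pkl","wb"))
cv2.imwrite("pics/c_w.png",p["pixels"][:,:,::-1])
cc=np.array([[.045,-.028,-.009],[.045,.028,-.009],[-.045,.028,.011],[-.045,-.028,.011]])
print(proj(p,ramp_pts([.4356,.3635,.745],cc)+[0,0,.011]).round(1))
E
```

```text
t 3.15 tcp [0.4208 0.3497 0.1502] open 0.0927 F [ 1.   0.1 -1.2] q [ 0.6   0.03  1.72  0.    1.39 -1.72]
turn(tool) deg [ 0.   -0.01  0.3 ]
shift cm in current tool axes [-0.02  0.01  0.02]
shift cm in turned tool axes [-0.02  0.01  0.02]
[[224.  243.2]
 [277.8 243.5]
 [282.  161.1]
 [220.4 160.8]]
```

View pics/c_w.png

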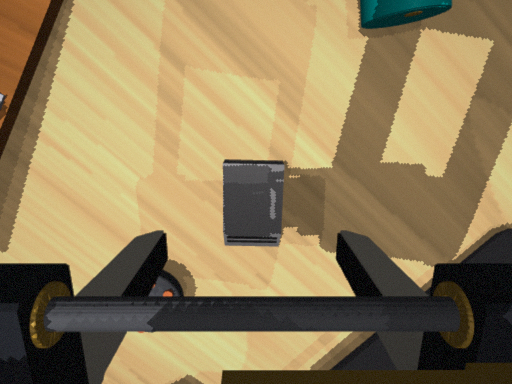

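Request:
drive_tool(
  plan=[
    {"claw":0.1,"linear":[0,0.2,3],"angular":[0,0,0.3]},
    {"claw":0.1,"linear":[0,0,5],"angular":[0,0,0]},
    {"claw":0.1,"linear":[0,0,4.5],"angular":[0,0,0]},
    {"claw":0.1,"linear":[0,0,2.1],"angular":[0,0,0]},
    {"claw":0.1,"linear":[0,0,0],"angular":[0,0,0]},
    {"claw":1,"linear":[0,0,0],"angular":[0,0,0]},
    {"claw":1,"linear":[0,0,0],"angular":[0,0,0]},
    {"claw":1,"linear":[0,0,0],"angular":[0,0,0]},
    {"claw":1,"linear":[0,0,0],"angular":[0,0,0]},
    {"claw":1,"linear":[0,0,0],"angular":[0,0,0]},
  ],
  newtons=25,
)

```text
t: 4.45
tool_pos: [0.42, 0.3514, 0.0053]
orientation: [-1.135, 2.929, 0.0]
force: [-1.0, -1.3, 5.3]
opening: 0.0558
```

```bash
python3 - <<'E'
from h import *
info()
E
```

```text
t 4.45 tcp [0.42   0.3514 0.0053] open 0.0558 F [-1.  -1.3  5.3] q [ 0.6   0.2   1.82 -0.    1.12 -1.71]
```

Request:
drive_tool(
  plan=[
    {"claw":1,"linear":[0,0,-2],"angular":[0,0,0]},
    {"claw":1,"linear":[0,0,-5],"angular":[0,0,0]},
    {"claw":1,"linear":[0,0,-5],"angular":[0,0,0]},
    {"claw":1,"linear":[0,-3.5,-4],"angular":[0,0,0]},
    {"claw":1,"linear":[0.5,-5,-3],"angular":[0,0,0]},
    {"claw":1,"linear":[0.5,-5,-2.5],"angular":[0,0,0]},
    {"claw":1,"linear":[0.5,-5,-2],"angular":[0,0,0]},
    {"claw":1,"linear":[0.5,-5,0],"angular":[0,0,0]},
    {"claw":1,"linear":[0.5,-5,0],"angular":[0,0,0]},
    {"claw":1,"linear":[0.5,-5,0],"angular":[0,0,8.8]},
    {"claw":1,"linear":[0,-4.3,0],"angular":[0,0,8.8]},
    {"claw":1,"linear":[0,0,0],"angular":[0,0,8.8]},
  ],
)

```text
t: 5.95
tool_pos: [0.6475, 0.0444, 0.2378]
orientation: [0.422, -3.111, 0.001]
force: [-0.2, 0.3, -2.1]
opening: 0.0559
```

```bash
python3 - <<'E'
from h import *
import pickle
info(None,toolR(.285+np.pi,-.1396))
p=read_camera("wrist"); pickle.dump(p,open("w2.pkl","wb"))
cv2.imwrite("pics/d_w.png",cv2.resize(p["pixels"][:,:,::-1],(768,576),interpolation=cv2.INTER_CUBIC))
E
```

```text
t 5.95 tcp [0.6475 0.0444 0.2378] open 0.0559 F [-0.2  0.3 -2.1] q [-0.01  0.26  1.31 -0.    1.58 -1.85]
turn(tool) deg [-0.07 -8.13 -0.88]
```

View pics/d_w.png

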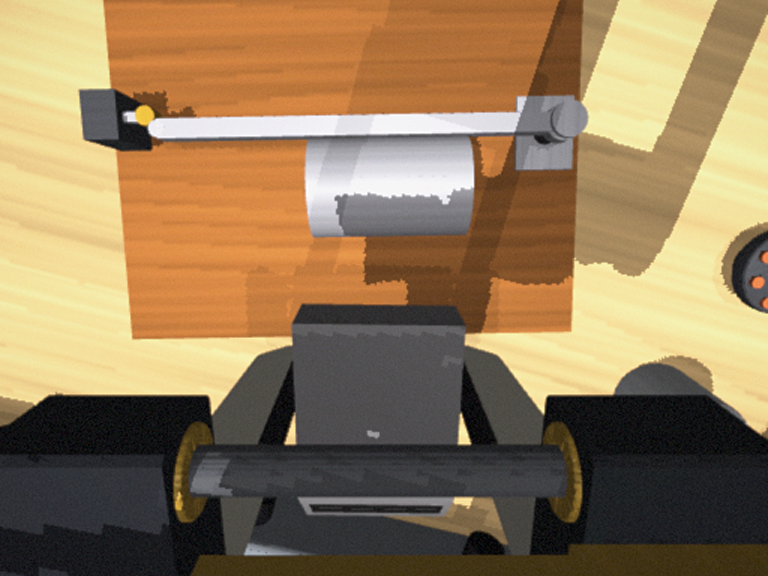

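```bash
python3 - <<'E'
from h import *
import pickle
from scipy.optimize import least_squares
p=pickle.load(open("w2.pkl","rb")); print(p["xyz"],p["attitude"])
un=lambda a:(np.array(a,float)+.5)/1.5-.5
C=un([(572,331),(132,338)]); X=np.array([[.105,.137,topz(.105)],[.105,-.193,topz(.105)]])
E=un([(583,0),(104,0)])
def f(q):
    a=(proj(p,ramp_pts(q,X))-C).ravel()
    # edges: points on side edges x=-.12 at row 0: line distance
    out=list(a)
    for yy,e in ((.137,E[0]),(-.193,E[1])):
        P2=proj(p,ramp_pts(q,[[.105,yy,topz(.105)],[-.15,yy,topz(-.15)]])); d=P2[1]-P2[0]; n=np.array([-d[1],d[0]])/np.hypot(*d); out.append((e-P2[0])@n)
    return out
r=least_squares(f,RAMP); print(r.x,np.round(r.fun,2))
for q in (r.x,RAMP):
    inv=lambda W:(W-[q[0],q[1],0])@R.from_euler('z',q[2]).as_matrix()
    print("tube side top",inv(toplane(p,un([(305,185),(474,185)]),.042+.064)).round(4))
    print("bar tip/end top",inv(toplane(p,un([(152,128),(545,122),(150,118),(150,137),(545,112),(545,131)]),topz(-.04)+.042)).round(4))
    print("post top",inv(toplane(p,un([(570,118)]),topz(-.04)+.05)).round(4))
    print("catch top",inv(toplane(p,un([(80,90),(113,90),(117,142),(84,142)]),topz(-.047)+.046)).round(4))
E
```

```text
[0.57446818 0.02480598 0.40495009] [-0.19242171 -0.25140996  1.82678022]
[0.59612609 0.03749087 0.28625336] [-0.55 -0.08  0.51 -0.04 -0.13  0.09]
tube side top [[-0.0081 -0.0495  0.106 ]
 [-0.0064  0.0509  0.106 ]]
bar tip/end top [[-0.0434 -0.1479  0.0784]
 [-0.0427  0.0993  0.0784]
 [-0.0493 -0.1483  0.0784]
 [-0.038  -0.1499  0.0784]
 [-0.0486  0.0989  0.0784]
 [-0.0373  0.0997  0.0784]]
post top [[-0.0443  0.1118  0.0864]]
catch top [[-0.066  -0.1875  0.0814]
 [-0.0656 -0.1673  0.0814]
 [-0.0353 -0.1697  0.0814]
 [-0.0356 -0.1905  0.0814]]
tube side top [[-0.0076 -0.0483  0.106 ]
 [-0.006   0.0521  0.106 ]]
bar tip/end top [[-0.0427 -0.1467  0.0784]
 [-0.0423  0.1004  0.0784]
 [-0.0487 -0.1471  0.0784]
 [-0.0374 -0.1487  0.0784]
 [-0.0482  0.1     0.0784]
 [-0.0369  0.1009  0.0784]]
post top [[-0.0439  0.113   0.0864]]
catch top [[-0.0653 -0.1864  0.0814]
 [-0.065  -0.1662  0.0814]
 [-0.0346 -0.1686  0.0814]
 [-0.0349 -0.1893  0.0814]]
```

```bash
cat >> h.py <<'E'
RAMP=np.array([0.596,0.037,0.286])
YT=0.001
N=np.array([-np.sin(.1396),0,np.cos(.1396)])  # board normal, ramp level frame
def RT(): return toolR(RAMP[2]+np.pi,-.1396)
def tcp_for(xc,h,y=YT,dx=-.020,dz=.0053): # xc level x of point on board below chock centre, h height above board
    B=np.array([xc,y,topz(xc)])+N*h
    return ramp_pts(RAMP,B)[0]-RT().apply([dx,0,dz])
E
python3 - <<'E'
from h import *
print("above");info(tcp_for(-.110,.10),RT())
info(tcp_for(-.110,.001),RT())
E
```

```text
above
t 6.0 tcp [0.6469 0.0459 0.2379] open 0.0558 F [-0.7  0.7 -2.8] q [-0.01  0.26  1.31  0.    1.58 -1.84]
turn(tool) deg [-0.05 -8.14 -1.3 ]
shift cm in current tool axes [19.56  0.23 11.04]
shift cm in turned tool axes [20.92  0.69  8.16]
t 6.0 tcp [0.6469 0.0459 0.2379] open 0.0558 F [-0.7  0.7 -2.8] q [-0.01  0.26  1.31  0.    1.58 -1.84]
turn(tool) deg [-0.05 -8.14 -1.3 ]
shift cm in current tool axes [18.16  0.26 20.84]
shift cm in turned tool axes [20.92  0.69 18.06]
```

Request:
drive_tool(
  plan=[
    {"claw":1,"linear":[0,0,0],"angular":[0,-8.1,-1.3]},
    {"claw":1,"linear":[4,0.1,0],"angular":[0,0,0]},
    {"claw":1,"linear":[4.4,0.2,0],"angular":[0,0,0]},
    {"claw":1,"linear":[4.4,0.2,1],"angular":[0,0,0]},
    {"claw":1,"linear":[4.4,0.2,2],"angular":[0,0,0]},
    {"claw":1,"linear":[3.7,0,3],"angular":[0,0,0]},
    {"claw":1,"linear":[0,0,3],"angular":[0,0,0]},
    {"claw":1,"linear":[0,0,2],"angular":[0,0,0]},
    {"claw":1,"linear":[0,0,0],"angular":[0,0,0]},
  ],
)

```text
t: 7.12
tool_pos: [0.4599, -0.002, 0.099]
orientation: [-0.455, 2.971, 0.032]
force: [-0.5, 0.6, -2.8]
opening: 0.0558
```

```bash
python3 - <<'E'
from h import *
info(tcp_for(-.110,.001),RT())
E
```

```text
t 7.12 tcp [ 0.4599 -0.002   0.099 ] open 0.0558 F [-0.5  0.6 -2.8] q [-0.17 -0.31  2.13  0.07  1.2  -2.06]
turn(tool) deg [ 0.16 -0.14  1.  ]
shift cm in current tool axes [-0.13 -0.02  6.98]
shift cm in turned tool axes [-0.11  0.    6.98]
```

Request:
drive_tool(
  plan=[
    {"claw":1,"linear":[-0.1,0,2],"angular":[0,0,1]},
    {"claw":1,"linear":[0,0,3],"angular":[0,0,0]},
    {"claw":1,"linear":[0,0,1.5],"angular":[0,0,0]},
    {"claw":1,"linear":[0,0,0.2],"angular":[0,0,0]},
    {"claw":1,"linear":[0,0,0],"angular":[0,0,0]},
  ],
)

```text
t: 7.75
tool_pos: [0.4727, 0.0003, 0.0361]
orientation: [-0.425, 2.97, 0.031]
force: [0.2, -0.4, -2.8]
opening: 0.0559
```

```bash
python3 - <<'E'
from h import *
import pickle
info(tcp_for(-.110,.0),RT())
p=read_camera("wrist"); pickle.dump(p,open("w3.pkl","wb"))
cv2.imwrite("pics/e_w.png",p["pixels"][:,:,::-1])
p=read_camera("side"); crop(p,"pics/e_s.png",(306,206),(80,62),5)
E
```

```text
t 7.75 tcp [4.727e-01 3.000e-04 3.610e-02] open 0.0559 F [ 0.2 -0.4 -2.8] q [-0.16 -0.18  2.15  0.07  1.05 -2.04]
turn(tool) deg [ 0.01  0.15 -0.1 ]
shift cm in current tool axes [0.29 0.14 0.67]
shift cm in turned tool axes [0.29 0.14 0.67]
```

View pics/e_s.png

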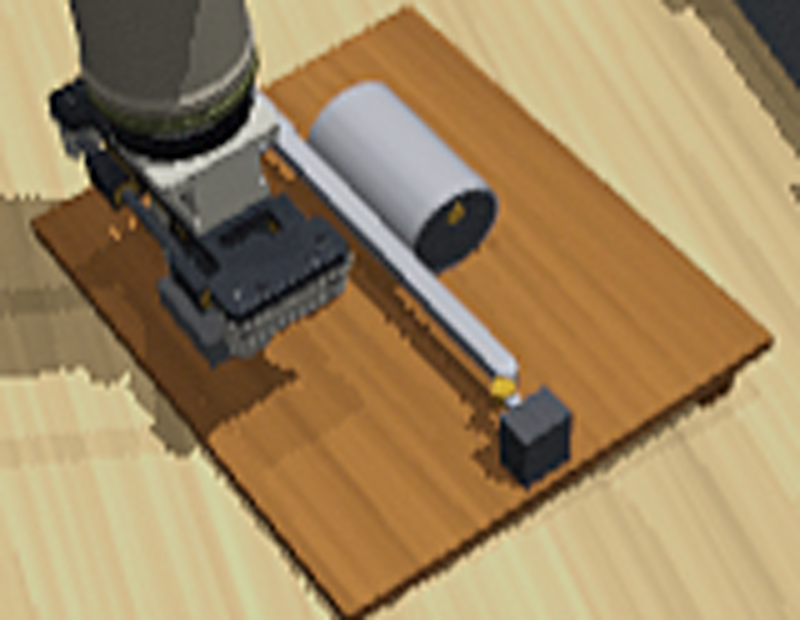

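View pics/e_w.png

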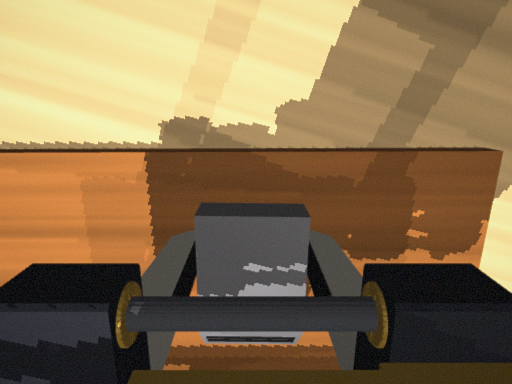

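Request:
drive_tool(
  plan=[
    {"claw":1,"linear":[0.2,0.1,0.3],"angular":[0,0,0]},
    {"claw":1,"linear":[0,0,0.2],"angular":[0,0,0]},
    {"claw":1,"linear":[0,0,0],"angular":[0,0,0]},
  ],
)

```text
t: 8.22
tool_pos: [0.4704, 0.001, 0.0297]
orientation: [-0.425, 2.972, 0.031]
force: [-1.0, -0.7, -2.3]
opening: 0.0558
```

```bash
python3 - <<'E'
from h import *
info(tcp_for(-.110,.0),RT())
E
```

```text
t 8.22 tcp [0.4704 0.001  0.0297] open 0.0558 F [-1.  -0.7 -2.3] q [-0.16 -0.18  2.16  0.07  1.03 -2.04]
turn(tool) deg [ 0.04  0.09 -0.12]
shift cm in current tool axes [-0.    0.01  0.07]
shift cm in turned tool axes [-0.    0.01  0.07]
```

Request:
drive_tool(
  plan=[
    {"claw":1,"linear":[0,0,0.1],"angular":[0,0,0]},
    {"claw":1,"linear":[0,0,0],"angular":[0,0,0]},
  ],
)

```text
t: 8.48
tool_pos: [0.4708, 0.001, 0.0289]
orientation: [-0.425, 2.971, 0.031]
force: [0.2, -0.7, -2.5]
opening: 0.0563
```

Request:
drive_tool(
  plan=[
    {"claw":1,"linear":[0,0,0.1],"angular":[0,0,0]},
    {"claw":1,"linear":[0,0,0],"angular":[0,0,0]},
  ],
)

```text
t: 8.72
tool_pos: [0.4709, 0.001, 0.0287]
orientation: [-0.425, 2.972, 0.031]
force: [-8.4, 0.7, 9.9]
opening: 0.0559
```

Request:
drive_tool(
  plan=[
    {"claw":1,"linear":[0,0,-0.1],"angular":[0,0,0]},
    {"claw":1,"linear":[-1,0,0],"angular":[0,0,0]},
    {"claw":1,"linear":[-1,0,0],"angular":[0,0,0]},
    {"claw":1,"linear":[-1,0,0],"angular":[0,0,0]},
    {"claw":1,"linear":[0,0,0],"angular":[0,0,0]},
  ],
)

```text
t: 9.35
tool_pos: [0.5001, 0.0096, 0.0333]
orientation: [-0.425, 2.971, 0.031]
force: [-0.3, 0.1, -3.2]
opening: 0.0551
```

```bash
python3 - <<'E'
from h import *
info(tcp_for(-.0565*np.cos(.1396),.0),RT())
E
```

```text
t 9.35 tcp [0.5001 0.0096 0.0333] open 0.0551 F [-0.3  0.1 -3.2] q [-0.13 -0.1   2.08  0.07  1.03 -2.01]
turn(tool) deg [ 0.03  0.12 -0.09]
shift cm in current tool axes [-2.35  0.03 -0.  ]
shift cm in turned tool axes [-2.35  0.03 -0.01]
```

Request:
drive_tool(
  plan=[
    {"claw":1,"linear":[-1,0,0],"angular":[0,0,0]},
    {"claw":1,"linear":[-0.8,0,0.05],"angular":[0,0,0]},
    {"claw":1,"linear":[0,0,0],"angular":[0,0,0]},
  ],
)

```text
t: 9.72
tool_pos: [0.5173, 0.0145, 0.0355]
orientation: [-0.425, 2.97, 0.031]
force: [0.8, 0.2, 2.2]
opening: 0.0557
```

```bash
python3 - <<'E'
from h import *
info(tcp_for(-.0565*np.cos(.1396),.0),RT())
p=read_camera("side"); crop(p,"pics/f_s.png",(306,206),(80,62),5)
p=read_camera("top"); crop(p,"pics/f_t.png",(270,158),(65,60),6)
E
```

```text
t 9.72 tcp [0.5173 0.0145 0.0355] open 0.0557 F [0.8 0.2 2.2] q [-0.11 -0.05  2.04  0.06  1.03 -2.  ]
turn(tool) deg [ 0.02  0.16 -0.11]
shift cm in current tool axes [-0.55  0.04 -0.03]
shift cm in turned tool axes [-0.55  0.04 -0.04]
```

View pics/f_s.png

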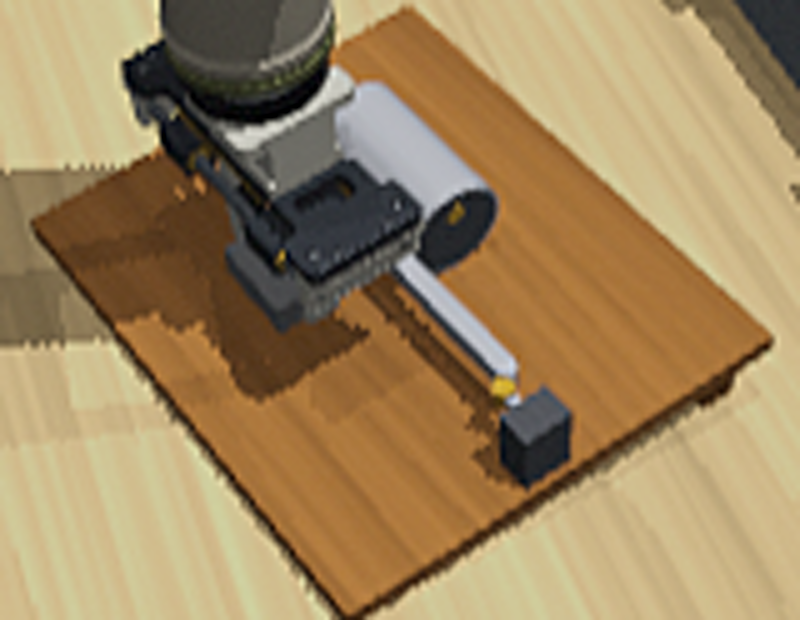

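Request:
drive_tool(
  plan=[
    {"claw":1,"linear":[-0.2,0,0],"angular":[0,0,0]},
    {"claw":1,"linear":[0,0,0],"angular":[0,0,0]},
  ],
)

```text
t: 10.07
tool_pos: [0.5179, 0.0147, 0.0356]
orientation: [-0.425, 2.972, 0.031]
force: [-3.3, -1.3, 5.0]
opening: 0.0557
```

Request:
drive_tool(
  plan=[
    {"claw":1,"linear":[-0.15,0,0],"angular":[0,0,0]},
    {"claw":1,"linear":[0,0,0],"angular":[0,0,0]},
  ],
)

```text
t: 10.32
tool_pos: [0.5188, 0.0149, 0.0357]
orientation: [-0.425, 2.973, 0.031]
force: [-7.7, -2.3, 7.5]
opening: 0.056
```

Request:
drive_tool(
  plan=[
    {"claw":1,"linear":[-0.1,0,0],"angular":[0,0,0]},
    {"claw":1,"linear":[0,0,0],"angular":[0,0,0]},
  ],
)

```text
t: 10.58
tool_pos: [0.5191, 0.015, 0.0357]
orientation: [-0.425, 2.975, 0.031]
force: [-11.6, -4.1, 12.0]
opening: 0.0559
```

Request:
drive_tool(
  plan=[
    {"claw":1,"linear":[0,0,-0.1],"angular":[0,0,0]},
    {"claw":1,"linear":[0,0,0],"angular":[0,0,0]},
  ],
)

```text
t: 10.82
tool_pos: [0.5196, 0.0154, 0.036]
orientation: [-0.425, 2.973, 0.032]
force: [-2.2, -1.0, -2.1]
opening: 0.0562
```

```bash
python3 - <<'E'
from h import *
info(tcp_for(-.0565*np.cos(.1396),.0),RT())
E
```

```text
t 10.82 tcp [0.5196 0.0154 0.036 ] open 0.0562 F [-2.2 -1.  -2.1] q [-0.11 -0.04  2.03  0.06  1.03 -1.99]
turn(tool) deg [ 0.05  0.01 -0.13]
shift cm in current tool axes [-0.3   0.01 -0.02]
shift cm in turned tool axes [-0.3   0.01 -0.02]
```

Request:
drive_tool(
  plan=[
    {"claw":1,"linear":[-0.1,0,0],"angular":[0,0,0]},
    {"claw":1,"linear":[0,0,0],"angular":[0,0,0]},
  ],
)

```text
t: 11.08
tool_pos: [0.5213, 0.0159, 0.0366]
orientation: [-0.425, 2.972, 0.032]
force: [-1.1, -0.8, -3.9]
opening: 0.0561
```

Request:
drive_tool(
  plan=[
    {"claw":1,"linear":[-0.1,0,0],"angular":[0,0,0]},
    {"claw":1,"linear":[0,0,0],"angular":[0,0,0]},
  ],
)

```text
t: 11.32
tool_pos: [0.5225, 0.0162, 0.037]
orientation: [-0.425, 2.971, 0.032]
force: [-1.3, -0.6, -3.7]
opening: 0.0559
```

```bash
python3 - <<'E'
from h import *
info(tcp_for(-.0565*np.cos(.1396),.0),RT())
p=read_camera("side"); crop(p,"pics/g_s.png",(306,206),(80,62),5)
E
```

```text
t 11.32 tcp [0.5225 0.0162 0.037 ] open 0.0559 F [-1.3 -0.6 -3.7] q [-0.11 -0.04  2.02  0.06  1.03 -1.99]
turn(tool) deg [ 0.04  0.11 -0.12]
shift cm in current tool axes [0.02 0.02 0.04]
shift cm in turned tool axes [0.02 0.02 0.04]
```

View pics/g_s.png

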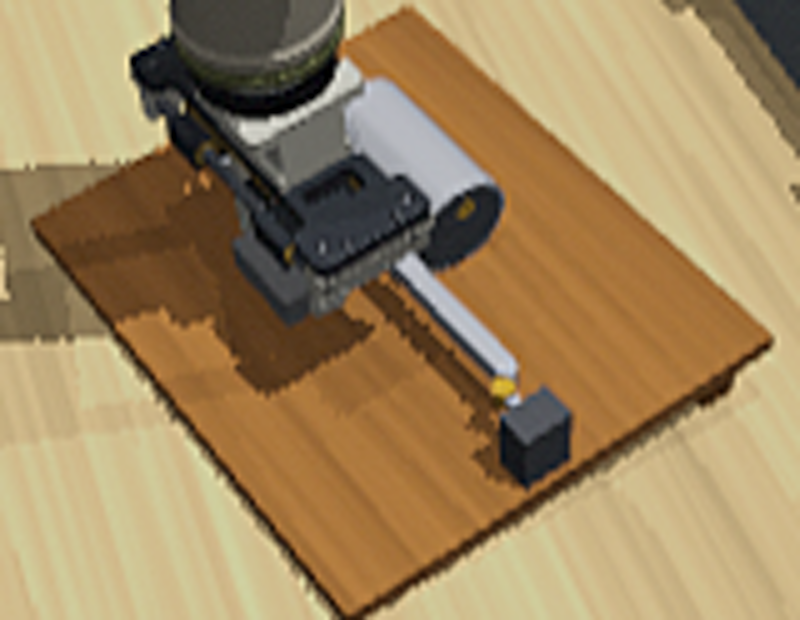

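Request:
drive_tool(
  plan=[
    {"claw":1,"linear":[0.2,0,0],"angular":[0,0,0]},
    {"claw":1,"linear":[0,0,0],"angular":[0,0,0]},
  ],
)

```text
t: 11.62
tool_pos: [0.5205, 0.0155, 0.0368]
orientation: [-0.424, 2.971, 0.031]
force: [-0.4, -0.4, -4.5]
opening: 0.0558
```

```bash
cat >> h.py <<'E'
import pickle
def tubeshift(p,name=None,box=(316,331,178,200)):
    ref=pickle.load(open("P.pkl","rb"))["side"]["pixels"]; x0,x1,y0,y1=box
    U=8
    a=cv2.resize(ref[y0:y1,x0:x1],None,fx=U,fy=U,interpolation=cv2.INTER_CUBIC)
    m=5; b=cv2.resize(p["pixels"][y0-m:y1+m,x0-m:x1+m],None,fx=U,fy=U,interpolation=cv2.INTER_CUBIC)
    r=cv2.matchTemplate(b,a,cv2.TM_CCOEFF_NORMED); _,v,_,l=cv2.minMaxLoc(r)
    print("tube px shift",l[0]/U-m,l[1]/U-m,"score",round(v,3))
    for d in (.002,.004): # predicted px for d m uphill of end centre
        A=np.array([-.004,-.05,.042+.032]); print(d,(proj(p,ramp_pts(RAMP,A+[d,0,.14*d]))-proj(p,ramp_pts(RAMP,A))).round(2))
E
python3 - <<'E'
from h import *
info(tcp_for(-.0565*np.cos(.1396),.0),RT())
p=read_camera("side"); crop(p,"pics/h_s.png",(306,206),(80,62),5); tubeshift(p)
E
```

```text
t 11.62 tcp [0.5205 0.0155 0.0368] open 0.0558 F [-0.4 -0.4 -4.5] q [-0.11 -0.05  2.02  0.06  1.03 -1.99]
turn(tool) deg [ 0.03  0.11 -0.13]
shift cm in current tool axes [-0.19  0.03  0.05]
shift cm in turned tool axes [-0.19  0.03  0.05]
tube px shift 0.625 -0.375 score 0.989
0.002 [[ 0.58 -0.35]]
0.004 [[ 1.16 -0.7 ]]
```

View pics/h_s.png

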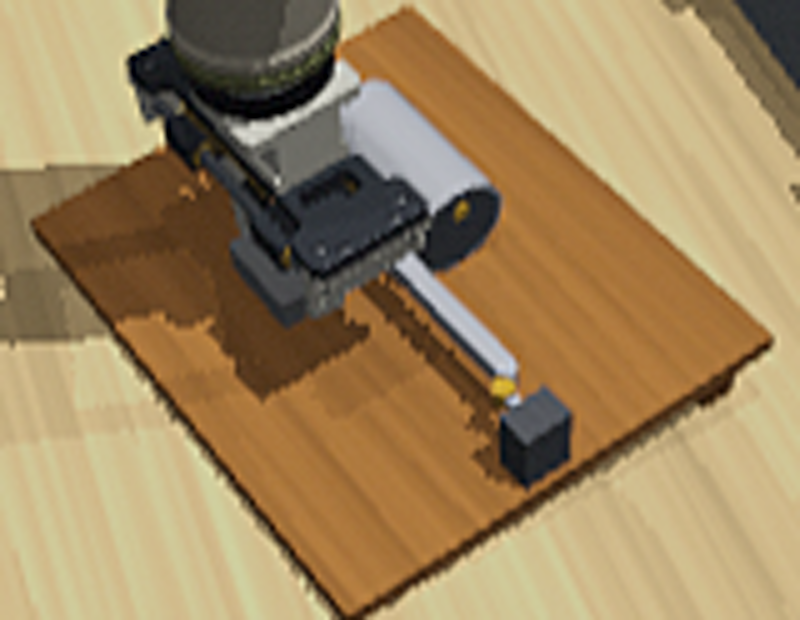

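Request:
drive_tool(
  plan=[
    {"claw":1,"linear":[0.2,0,0.05],"angular":[0,0,0]},
    {"claw":1,"linear":[0,0,0.0],"angular":[0,0,0]},
  ],
)

```text
t: 11.92
tool_pos: [0.5186, 0.0149, 0.036]
orientation: [-0.424, 2.971, 0.031]
force: [-0.0, 1.0, -2.7]
opening: 0.0559
```

```bash
python3 - <<'E'
from h import *
info(tcp_for(-.0565*np.cos(.1396),.0),RT())
p=read_camera("side");tubeshift(p)
E
```

```text
t 11.93 tcp [0.5186 0.0149 0.036 ] open 0.0559 F [-0.   1.  -2.7] q [-0.11 -0.05  2.03  0.06  1.03 -1.99]
turn(tool) deg [ 0.03  0.11 -0.13]
shift cm in current tool axes [-0.4   0.04 -0.  ]
shift cm in turned tool axes [-0.4   0.03 -0.  ]
tube px shift 0.0 0.0 score 0.999
0.002 [[ 0.58 -0.35]]
0.004 [[ 1.16 -0.7 ]]
```

Request:
drive_tool(
  plan=[
    {"claw":1,"linear":[-0.08,0,0.03],"angular":[0,0,0]},
    {"claw":1,"linear":[0,0,0.03],"angular":[0,0,0]},
    {"claw":1,"linear":[0,0,0.0],"angular":[0,0,0]},
  ],
)

```text
t: 12.35
tool_pos: [0.5192, 0.0151, 0.0358]
orientation: [-0.425, 2.972, 0.031]
force: [-7.3, -1.2, 3.9]
opening: 0.0558
```

```bash
python3 - <<'E'
from h import *
info(tcp_for(-.0565*np.cos(.1396),.0),RT())
p=read_camera("side");tubeshift(p)
E
```

```text
t 12.35 tcp [0.5192 0.0151 0.0358] open 0.0558 F [-7.3 -1.2  3.9] q [-0.11 -0.05  2.03  0.06  1.03 -1.99]
turn(tool) deg [ 0.03  0.04 -0.11]
shift cm in current tool axes [-0.34  0.04 -0.03]
shift cm in turned tool axes [-0.34  0.03 -0.03]
tube px shift 0.0 0.0 score 0.996
0.002 [[ 0.58 -0.35]]
0.004 [[ 1.16 -0.7 ]]
```

Request:
drive_tool(
  plan=[
    {"claw":0.15,"linear":[0,0,0],"angular":[0,0,0]},
    {"claw":0.15,"linear":[0,0,0],"angular":[0,0,0]},
    {"claw":0.15,"linear":[0,0,0],"angular":[0,0,0]},
    {"claw":0.15,"linear":[0,0,-1],"angular":[0,0,0]},
    {"claw":0.15,"linear":[0,0,-4],"angular":[0,0,0]},
    {"claw":0.15,"linear":[0,0,-5],"angular":[0,0,0]},
    {"claw":0.15,"linear":[0,0,-6],"angular":[0,0,0]},
    {"claw":0.15,"linear":[-5,0,-4],"angular":[0,0,0]},
    {"claw":0.3,"linear":[-5,0,0],"angular":[0,0,0]},
    {"claw":0.5,"linear":[-4,0,0],"angular":[0,0,0]},
  ],
)

```text
t: 13.65
tool_pos: [0.6266, 0.0462, 0.2546]
orientation: [-0.424, 2.968, 0.03]
force: [0.9, -0.4, -0.2]
opening: 0.0637
```

```bash
python3 - <<'E'
from h import *
info()
p=read_camera("wrist"); pickle.dump(p,open("w4.pkl","wb"))
cv2.imwrite("pics/i_w.png",cv2.resize(p["pixels"][:,:,::-1],(768,576),interpolation=cv2.INTER_CUBIC))
p=read_camera("side");tubeshift(p);crop(p,"pics/i_s.png",(306,206),(80,62),5)
# predicted chock outline
E
```

```text
t 13.65 tcp [0.6266 0.0462 0.2546] open 0.0637 F [ 0.9 -0.4 -0.2] q [-0.04  0.05  1.51  0.05  1.44 -1.89]
tube px shift 0.0 0.0 score 0.993
0.002 [[ 0.58 -0.35]]
0.004 [[ 1.16 -0.7 ]]
```

View pics/i_w.png

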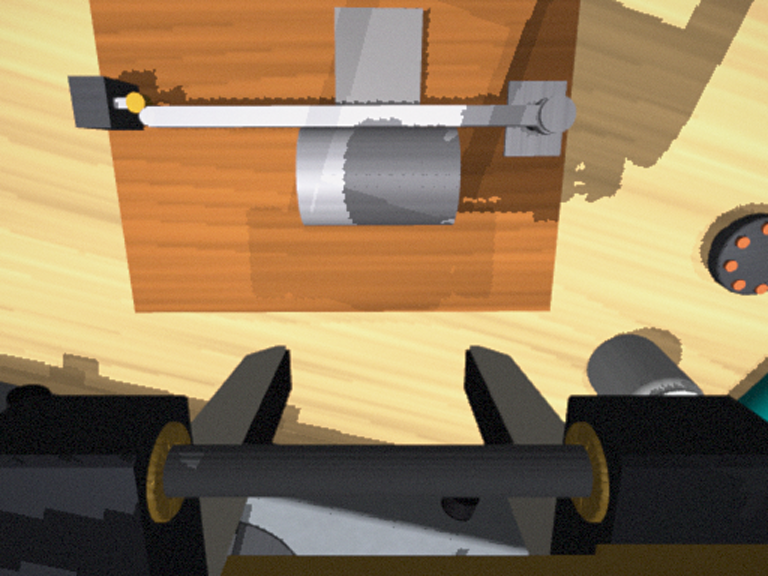

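View pics/i_s.png

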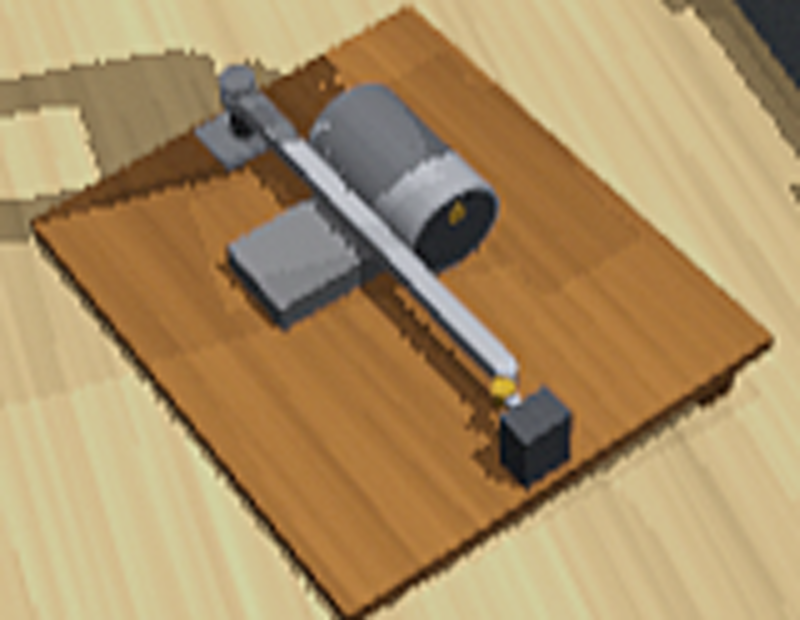

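```bash
python3 - <<'E'
from h import *
p=pickle.load(open("w4.pkl","rb"))
un=lambda a:(np.array(a,float)+.5)/1.5-.5
Rm=R.from_euler('z',RAMP[2]).as_matrix()
inv=lambda W:(W-[RAMP[0],RAMP[1],0])@Rm
for zz in (topz(-.1)+.0218,): print("back corners",inv(toplane(p,un([(335,8),(423,10)]),zz)).round(4))
print("tube",inv(toplane(p,un([(296,175),(461,175)]),.106)).round(4))
print("ramp upcorners",inv(toplane(p,un([(551,310),(136,312)]),topz(.105))).round(4))
print("bar",inv(toplane(p,un([(140,116),(530,116)]),topz(-.04)+.042)).round(4))
print("pred chock back",proj(p,ramp_pts(RAMP,[-.0565*.99-.045*.99-.022*.139,YT+.028,topz(-.1)+.022]))*1.5)
# gate push target
for h in (.10,.022):
    B=np.array([-.043+.032+.0,-.107,0]); 
    s=-.0385+.030; B=np.array([s*np.cos(.1396),-.107,s*np.sin(.1396)+.042])+N*h
    info(ramp_pts(RAMP,B)[0],RT())
E
```

```text
back corners [[-0.1051 -0.026   0.0498]
 [-0.1038  0.0299  0.0498]]
tube [[-0.0108 -0.0489  0.106 ]
 [-0.0105  0.0515  0.106 ]]
ramp upcorners [[ 0.1051  0.1384  0.0568]
 [ 0.106  -0.1922  0.0568]]
bar [[-0.0429 -0.1497  0.0784]
 [-0.0422  0.0974  0.0784]]
pred chock back [[421.39678728  10.21392611]]
t 13.75 tcp [0.6269 0.0467 0.2524] open 0.0555 F [-1.2  0.7 -0.6] q [-0.03  0.06  1.51  0.05  1.44 -1.89]
turn(tool) deg [ 0.05  0.14 -0.08]
shift cm in current tool axes [  7.   -10.77  10.35]
shift cm in turned tool axes [  6.99 -10.75  10.38]
t 13.75 tcp [0.6269 0.0467 0.2524] open 0.0555 F [-1.2  0.7 -0.6] q [-0.03  0.06  1.51  0.05  1.44 -1.89]
turn(tool) deg [ 0.05  0.14 -0.08]
shift cm in current tool axes [  7.02 -10.78  18.15]
shift cm in turned tool axes [  6.99 -10.75  18.18]
```

Request:
drive_tool(
  plan=[
    {"claw":1,"linear":[2.5,-3.7,0],"angular":[0,0,0]},
    {"claw":1,"linear":[2.5,-4,2],"angular":[0,0,0]},
    {"claw":1,"linear":[2,-3,4],"angular":[0,0,0]},
    {"claw":1,"linear":[0,0,4],"angular":[0,0,0]},
    {"claw":1,"linear":[0,0,3],"angular":[0,0,0]},
    {"claw":1,"linear":[0,0,0],"angular":[0,0,0]},
  ],
  newtons=10,
)

```text
t: 14.5
tool_pos: [0.6029, -0.0708, 0.1109]
orientation: [-0.425, 2.977, 0.034]
force: [-0.7, 0.0, 0.3]
opening: 0.0009
```

```bash
python3 - <<'E'
from h import *
s=-.0385+.030; B=np.array([s*np.cos(.1396),-.107,s*np.sin(.1396)+.042])+N*.024
info(ramp_pts(RAMP,B)[0],RT())
p=read_camera("wrist");cv2.imwrite("pics/j_w.png",p["pixels"][:,:,::-1])
p=read_camera("side");tubeshift(p);crop(p,"pics/j_s.png",(306,206),(80,62),5)
E
```

```text
t 14.5 tcp [ 0.6029 -0.0708  0.1109] open 0.0009 F [-0.7  0.   0.3] q [-0.25  0.11  1.72  0.08  1.2  -2.12]
turn(tool) deg [ 0.19 -0.17 -0.15]
shift cm in current tool axes [-0.56 -0.18  4.75]
shift cm in turned tool axes [-0.54 -0.16  4.75]
tube px shift -5.0 3.125 score 0.495
0.002 [[ 0.58 -0.35]]
0.004 [[ 1.16 -0.7 ]]
```

View pics/j_w.png

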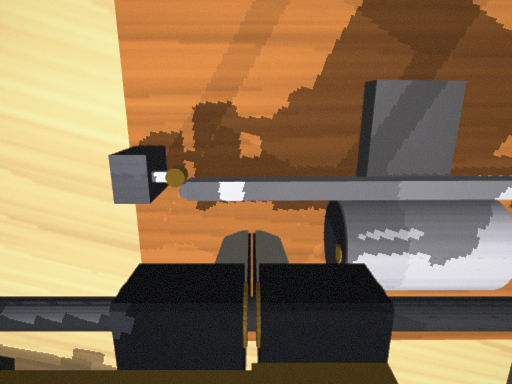

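View pics/j_s.png

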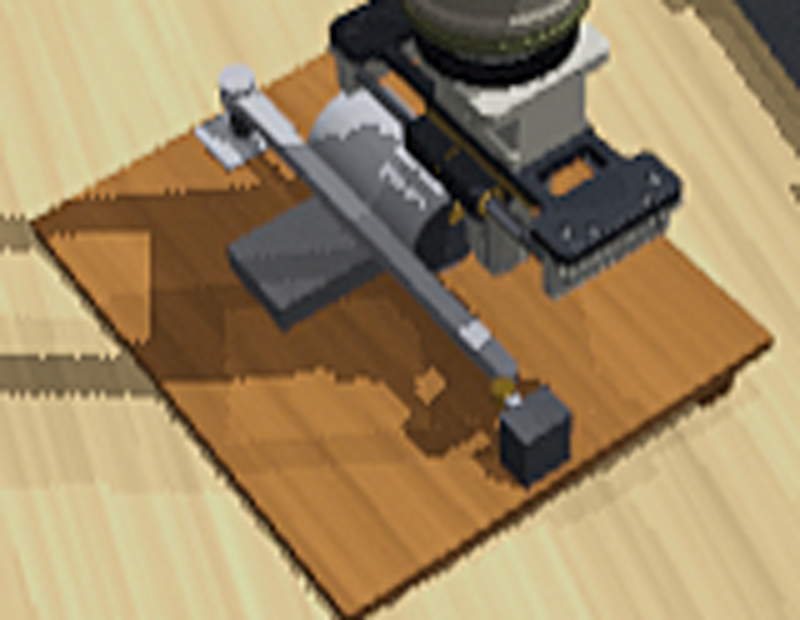

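Request:
drive_tool(
  plan=[
    {"claw":1,"linear":[0,0,2.5],"angular":[0,0,0]},
    {"claw":1,"linear":[0,0,2.1],"angular":[0,0,0]},
    {"claw":1,"linear":[0,0,0],"angular":[0,0,0]},
  ],
)

```text
t: 14.98
tool_pos: [0.6116, -0.0692, 0.0684]
orientation: [-0.425, 2.972, 0.032]
force: [0.1, -0.6, 0.6]
opening: 0.0008
```

```bash
python3 - <<'E'
from h import *
s=-.0385+.030; B=np.array([s*np.cos(.1396),-.107,s*np.sin(.1396)+.042])+N*.024
info(ramp_pts(RAMP,B)[0],RT())
# arc waypoints: finger centre = contact point on bar uphill face offset 6+8.5mm
th=np.arange(0,1.21,.1); H=np.array([-.0385,.112])
for t in th:
    d=np.array([-np.sin(t),-np.cos(t)]); n=np.array([np.cos(t),-np.sin(t)])
    print(round(t,2),((H+.217*d+n*.0140)*100).round(2))
E
```

```text
t 14.97 tcp [ 0.6116 -0.0692  0.0684] open 0.0008 F [ 0.1 -0.6  0.6] q [-0.24  0.17  1.74  0.08  1.12 -2.13]
turn(tool) deg [ 0.04  0.08 -0.1 ]
shift cm in current tool axes [-0.26 -0.07  0.43]
shift cm in turned tool axes [-0.26 -0.07  0.43]
0.0 [ -2.45 -10.5 ]
0.1 [ -4.62 -10.53]
0.2 [ -6.79 -10.35]
0.3 [-8.93 -9.94]
0.4 [-11.01  -9.33]
0.5 [-13.02  -8.51]
0.6 [-14.95  -7.5 ]
0.7 [-16.76  -6.3 ]
0.8 [-18.44  -4.92]
0.9 [-19.98  -3.39]
1.0 [-21.35  -1.7 ]
1.1 [-22.55   0.11]
1.2 [-23.57   2.03]
```

Request:
drive_tool(
  plan=[
    {"claw":1,"linear":[0.6,0,0.5],"angular":[0,0,0]},
    {"claw":1,"linear":[0.5,0,0],"angular":[0,0,0]},
    {"claw":1,"linear":[0.3,0,0],"angular":[0,0,0]},
    {"claw":1,"linear":[0.2,0,0],"angular":[0,0,0]},
  ],
)

```text
t: 15.48
tool_pos: [0.5984, -0.0736, 0.062]
orientation: [-0.424, 2.968, 0.03]
force: [3.3, 1.3, -1.4]
opening: 0.0005
```

```bash
python3 - <<'E'
from h import *
s=-.0245; B=np.array([s*np.cos(.1396),-.105,s*np.sin(.1396)+.042])+N*.024
info(ramp_pts(RAMP,B)[0],RT())
E
```

```text
t 15.47 tcp [ 0.5984 -0.0736  0.062 ] open 0.0005 F [ 3.3  1.3 -1.4] q [-0.25  0.14  1.78  0.08  1.1  -2.14]
turn(tool) deg [-0.03  0.28 -0.13]
shift cm in current tool axes [-0.13  0.18 -0.01]
shift cm in turned tool axes [-0.13  0.18 -0.01]
```

Contact at about 3.5 N. Now through the catch and follow the swing.

Request:
drive_tool(
  plan=[
    {"claw":1,"linear":[0.4,0,0],"angular":[0,0,0]},
    {"claw":1,"linear":[0.5,0,0],"angular":[0,0,0]},
    {"claw":1,"linear":[0.6,0,0],"angular":[0,0,0]},
    {"claw":1,"linear":[0.8,0,0],"angular":[0,0,0]},
    {"claw":1,"linear":[1,0,0],"angular":[0,0,0]},
    {"claw":1,"linear":[0,0,0],"angular":[0,0,0]},
  ],
)

```text
t: 16.23
tool_pos: [0.5649, -0.0829, 0.0557]
orientation: [-0.424, 2.972, 0.032]
force: [0.1, -0.3, -0.2]
opening: 0.0003
```

```bash
python3 - <<'E'
from h import *
s=-.0245; B=np.array([s*np.cos(.1396),-.105,s*np.sin(.1396)+.042])+N*.024
info(ramp_pts(RAMP,B)[0],RT())
p=read_camera("side");cv2.imwrite("pics/k_s.png",p["pixels"][:,:,::-1])
E
```

```text
t 16.23 tcp [ 0.5649 -0.0829  0.0557] open 0.0003 F [ 0.1 -0.3 -0.2] q [-0.29  0.07  1.87  0.09  1.09 -2.18]
turn(tool) deg [ 0.05  0.06 -0.16]
shift cm in current tool axes [-3.66  0.14 -0.16]
shift cm in turned tool axes [-3.66  0.13 -0.16]
```

View pics/k_s.png

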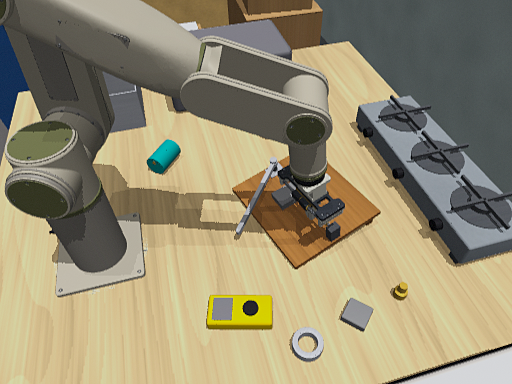

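Request:
drive_tool(
  plan=[
    {"claw":1,"linear":[0,0,-3],"angular":[0,0,0]},
    {"claw":1,"linear":[0,0,-5],"angular":[0,0,0]},
    {"claw":1,"linear":[0,0,-6],"angular":[0,0,0]},
    {"claw":1,"linear":[0,-4,-5],"angular":[0,0,0]},
    {"claw":1,"linear":[0,-5,0],"angular":[0,0,0]},
    {"claw":1,"linear":[0,-5,0],"angular":[0,0,0]},
    {"claw":1,"linear":[0,-4,0],"angular":[0,0,0]},
    {"claw":1,"linear":[0,0,0],"angular":[0,0,0]},
  ],
)

```text
t: 17.27
tool_pos: [0.5906, -0.2648, 0.242]
orientation: [-0.42, 2.973, 0.031]
force: [-0.2, -0.1, 0.6]
opening: 0.0006
```

```bash
python3 - <<'E'
from h import *
info()
p=read_camera("side");tubeshift(p,box=(309,331,178,200));crop(p,"pics/l_s.png",(296,206),(80,62),5)
q=read_camera("top");crop(q,"pics/l_t.png",(265,165),(65,62),6)
# gate angle
A=lambda th,r:[-.043-r*np.sin(th),.112-r*np.cos(th),topz(-.043-r*np.sin(th))+.042]
for th in (1.3,1.4,1.57,1.75): print(th,proj(p,ramp_pts(RAMP,A(th,.262))).round(1),proj(q,ramp_pts(RAMP,A(th,.262))).round(1))
E
```

```text
t 17.27 tcp [ 0.5906 -0.2648  0.242 ] open 0.0006 F [-0.2 -0.1  0.6] q [-0.56  0.14  1.44  0.11  1.47 -2.42]
tube px shift -0.125 0.125 score 0.924
0.002 [[ 0.58 -0.35]]
0.004 [[ 1.16 -0.7 ]]
1.3 [[210.4 219.6]] [[270.8 236.3]]
1.4 [[204.4 214.6]] [[264.1 239.9]]
1.57 [[196.2 205.1]] [[251.9 244.5]]
1.75 [[190.4 194. ]] [[238.3 247.1]]
```

View pics/l_s.png

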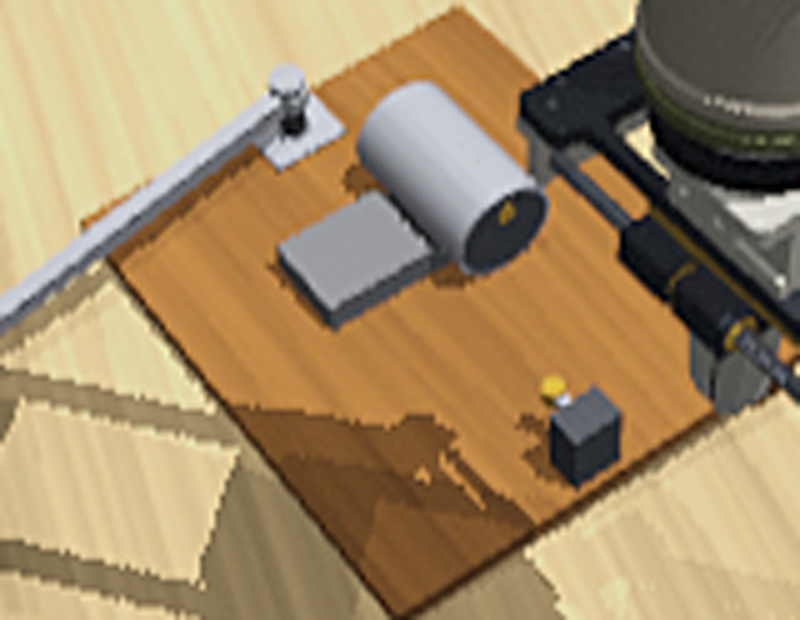

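View pics/l_t.png

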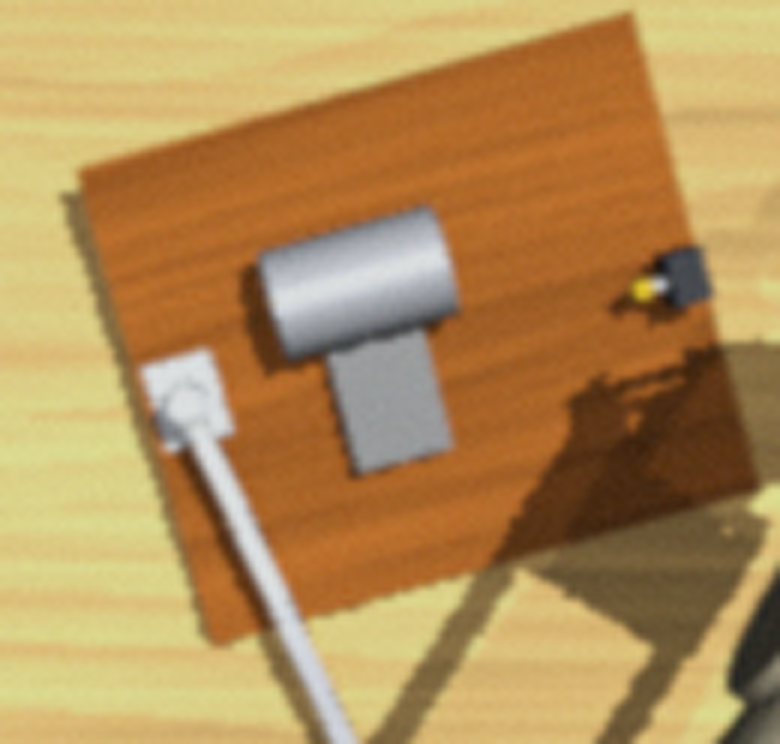

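Request:
drive_tool(
  plan=[
    {"claw":1,"linear":[0,0,0],"angular":[0,0,0]},
    {"claw":1,"linear":[0,0,0],"angular":[0,0,0]},
    {"claw":1,"linear":[0,0,0],"angular":[0,0,0]},
    {"claw":1,"linear":[0,0,0],"angular":[0,0,0]},
    {"claw":1,"linear":[0,0,0],"angular":[0,0,0]},
    {"claw":1,"linear":[0,0,0],"angular":[0,0,0]},
    {"claw":1,"linear":[0,0,0],"angular":[0,0,0]},
    {"claw":1,"linear":[0,0,0],"angular":[0,0,0]},
  ],
)

```text
t: 18.38
tool_pos: [0.5905, -0.2623, 0.2428]
orientation: [-0.424, 2.972, 0.031]
force: [0.5, 0.3, -0.1]
opening: 0.0005
```

```bash
python3 - <<'E'
from h import *
info()
p=read_camera("side");tubeshift(p,box=(309,331,178,200));cv2.imwrite("pics/m_s.png",p["pixels"][:,:,::-1])
q=read_camera("top");cv2.imwrite("pics/m_t.png",q["pixels"][:,:,::-1])
E
```

```text
t 18.38 tcp [ 0.5905 -0.2623  0.2428] open 0.0005 F [ 0.5  0.3 -0.1] q [-0.56  0.14  1.44  0.11  1.47 -2.42]
tube px shift -0.125 0.125 score 0.935
0.002 [[ 0.58 -0.35]]
0.004 [[ 1.16 -0.7 ]]
```

View pics/m_s.png

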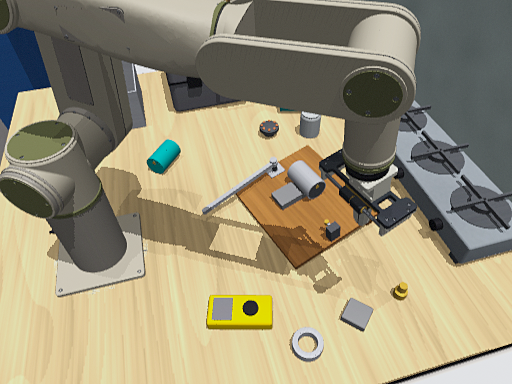

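View pics/m_t.png

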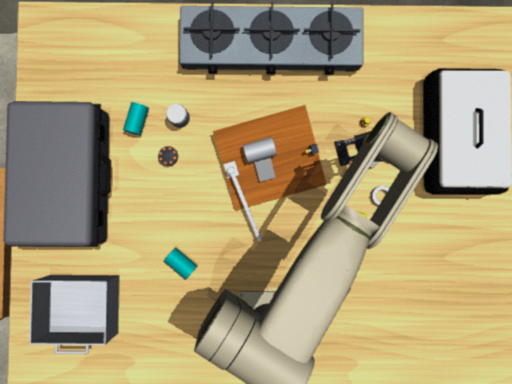

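```bash
python3 - <<'E'
from h import *
a=cv2.imread("pics/m_t.png")[:,:,::-1]
q=read_camera("top");print(read_state()["t"],np.abs(a[160:260,215:280].astype(int)-q["pixels"][160:260,215:280]).max(axis=2).mean())
crop(q,"pics/n_t.png",(250,205),(40,45),8)
for th in (1.35,1.4,1.45,1.5,1.55,1.6):
    A=lambda th,r:[-.0385-r*np.sin(th),.112-r*np.cos(th),topz(-.0385-r*np.sin(th))+.042]
    print(th,((proj(q,ramp_pts(RAMP,A(th,.262)))-[210,160])*8).round(0))
E
```

```text
18.525 2.7303076923076923
1.35 [[457. 615.]]
1.4 [[430. 629.]]
1.45 [[402. 642.]]
1.5 [[373. 653.]]
1.55 [[344. 663.]]
1.6 [[314. 671.]]
```

View pics/n_t.png

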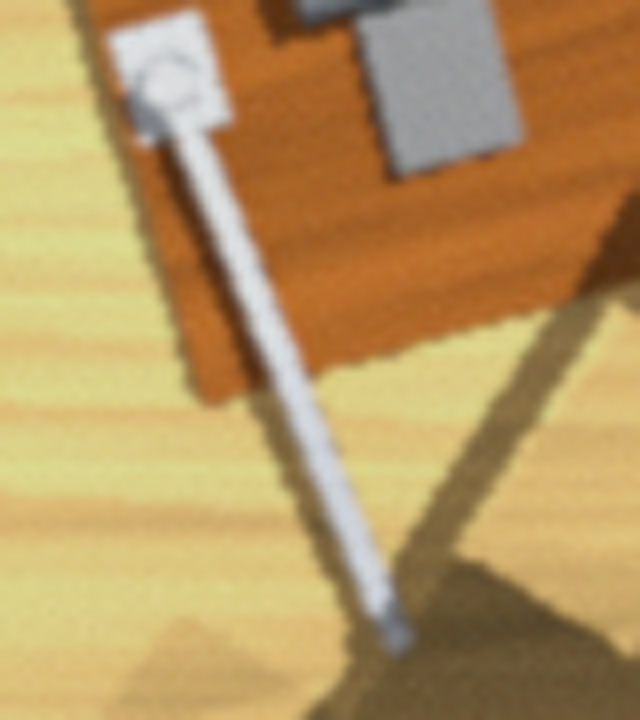

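```bash
python3 - <<'E'
from h import *
p=read_camera("side");tubeshift(p,box=(309,331,178,200))
print(close_job())
E
```

```text
tube px shift -0.125 0.125 score 0.935
0.002 [[ 0.58 -0.35]]
0.004 [[ 1.16 -0.7 ]]
the job is handed in; nothing more can be done
None
```

I set the chock under the bar, snug against the middle of the tube. I then pushed the gate through its catch with closed fingers, and it swung open down the slope by itself. The job was handed in at about 18.6 s, with the arm raised clear of everything.

**Last checks**
- **Tube:** it lies against the chock, within about 0.5 mm of where it started in the side view. It did not move over the last second or so before hand-in.
- **Chock:** before the gate opened, its back edge was within about 1 px of where a snug fit should put it. It was centred within about 1 mm of the tube's middle.
- **Gate:** it rests at about 1.45 rad, just short of pointing straight downhill (1.57). I did not nudge it further. I saw no sign of it still moving, but the frame-to-frame check was only rough.
- **Everything else:** I never drove the arm into any bystander, and in the last pictures those in view looked undisturbed. I did not measure each one.

**What went wrong:** while pushing the chock in, I mistook its drag on the board for lack of contact with the tube, and rolled the tube about 4 mm uphill. I backed off until the tube was at its original place against the bar, then set the chock down and released it.

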